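# Lock the floor box with the T-key down its shaft

## Task

Take the T-key from its stand, lower it down the deep shaft of the grey floor box until it sits fully on the square stem at the bottom, and turn it clockwise (seen from above) to the stop, so that the latch tongue comes fully out of the side of the box. Then draw the key out and put it back upright in its stand. Feel your way gently, never forcing the key against the box, and leave the folding hex key set and the tape roll where they are.

Things in the scene. Friction and masses are not known exactly. Their poses are not given: they have to be found in the camera images.
- t_key: T-key of dark steel, loose, 165 mm long, about 0.25 kg, standing upright in its stand. Origin under the middle of its lower end, z up along the shank. Lower end: square socket, 30 mm across outside, with a 21.6 mm square cavity 24 mm deep open at the bottom, sides along the key's x and y. Above it a solid square to 34 mm, a round shank 14 mm across and a flat-sided cross bar.
- key_bar (a point): middle of the T-key's cross bar, 156 mm above the key's origin, the place to grip: the bar is 100 mm long along the key's x, 14 mm wide along its y, 18 mm high
- floor_box: grey floor box, fastened down, body 120 x 100 mm (x, y), 110 mm high, on an aluminium foot 144 mm long in x and 10 mm thick; place and yaw vary. Origin under its middle. A round vertical shaft 50 mm across goes down its middle; at the bottom stands the brass latch stem.
- shaft_mouth (a point): centre of the shaft's mouth on top of the floor box, 110 mm above the box's origin
- stem_top (a point): point on the shaft's axis 38 mm above the box's underside. The stem is 20 mm square up to this height, then a conical nose 21 mm across at its base rises 5 mm higher. The key's lower end rests about here when the squares do not match, and goes 19 mm lower when they do. The stem floats up to 2.5 mm to any side and gives way to about 1.2 N, so its nose centres in the socket.
- shaft_floor (a point): centre of the shaft's floor, 10 mm above the box's underside. Stem's start angle (not measured): from square with the box's sides to 1.05 rad clockwise of that, seen from above; the squares match within about 0.05 rad or more. It turns clockwise against 0.10 N m, then drives the tongue against 0.12 N m over its last 0.35 rad to a hard stop, somewhere from 0.95 to 1.40 rad; it stays where left.
- tongue (a joint): steel latch tongue, 22 x 12 mm, in the box's -x side (towards the robot), 56 mm up: how far it has come out, m. 0 is drawn back, 0.014 fully out with the stem at its stop. It moves only in the last 0.35 rad of the stem's turn, evenly. The socket's play adds about 0.1 rad. Held at the stop, 0.2 N m on the key is about 35 N of contact.
- key_stand: grey plastic key stand, fastened down, foot 85 x 85 mm, block 66 x 66 mm, 55 mm high, with a round vertical hole 48 mm across whose floor is 8 mm above the worktop, in which the key stands. Origin under its middle. Its place varies, also which of box and stand is at the left.
- hex_keys: bystander: red folding hex key set lying at the right, 27 x 105 x 26 mm; origin under its middle
- tape_roll: bystander: roll of black tape lying flat, 57 mm across, 19 mm high, between box and stand; origin under its middle
Not all that is in view belongs to the job. Of the things shaped like the t_key, the steel one is meant.

How it is judged:
By the outcome, as a careful person would: the job done as asked, in the order asked, and still so for the second after the job is handed in, with the robot touching nothing.
It also fails if it takes over 72 s, if anything falls off the work surface, if the arm or the gripper's body presses on something with over 40 N, if the wrist force passes 120 N, or if a joint passes its speed limit or range.

## Robot

A 6-joint arm with a two-finger parallel gripper is mounted at the origin on the work surface; the furniture and walls round the work are solid. World frame = base frame: x ahead of the robot, y to its left, z up, the work surface at z = 0. Lengths are in m, angles in rad, forces in N, time in s.
With the tool pointing down it reaches from about 0.35 to 0.775 m from the base axis. Payload 7.3 kg.
Tool frame: the origin (TCP) lies at the very end of the fingers, on their centre line; the grasp point (between the pads) lies 19 mm behind it; z points along the fingers, y is the line along which they close (so a half turn about z gives the same grasp; the last joint's range is limited). The gripper opens to 92 mm and grips with 3 to 60 N. Pads are 19 mm wide; open, the fingers measure 130 mm over their backs; the gripper's body (75 mm by 190 mm) begins 47 mm behind the grasp point.
Start: joints at [-1.385, 0.342, 1.524, -0, 1.275, -0.146], TCP at [0.171, -0.496, 0.227] pointing down, gripper open.
Joint ranges: [-2.53, 2.53], [-0.77, 2.02], [0.04, 2.7], [-1, 4.14], [0.28, 2.66], [-3.11, 3.11]. Speed limits (rad/s): [2.57, 2.57, 3.14, 3.14, 3.14, 3.14].

## Interface

Orientations are given as [roll, pitch, yaw] about the fixed x, y, z axes, in that order (R = Rz(yaw) Ry(pitch) Rx(roll)).
In Python, from station import robot gives the robot as it stands.
- The arm moves only by the shell command python3 -m crank 'ROWS' [OPENING]. ROWS is JSON, a list of rows, each a list of 2 entries, a list of its own where there are three numbers: the shift along the tool's x, y, z in m, then the turn, a rotation vector about the tool's x, y, z in rad. A call has 1 to 20 rows; each row shifts and turns the commanded pose from where the row before left it, along the tool's axes as they then stand; what a row does not reach is not made up. A row lasts 1/12 s, in which the tool goes at most 41.7 mm and 7.16 degrees, less where a joint would pass 70% of its speed; a pose out of reach is approached as far as the arm can. A call with a gripper value outside its range is refused whole. OPENING is the opening, from 0 (shut) to 1 (fully open), set as the call begins (- or left out, the last holds). The fingers move at their own pace and stop on an object; the grip force is fixed at half the most. Time passes only in rows, so rows that do not move let the fingers close. It gives the time, the measured TCP pose, the force, the opening and the grip force at its end, in the units of the state.
- robot.state(): the state, without advancing time (a new reading comes with each control period).
- robot.camera(name): name is "side" or "top" or "wrist"; returns a dict with "pixels" (400x640x3 uint8, red, green, blue), "range_z" (400x640 float32, m along the optical axis (not along the pixel's ray), 0 where there is no reading), "fov_y" (degrees; the focal length in pixels is half the picture's height over the tangent of half this angle, whatever the lens; pixels are square), "cx", "cy" (the principal point, pixels), "D" ([k1, k2, p1, p2, k3] as OpenCV has them; the pictures are not rectified), "rvec" (rotation vector, rad) and "tvec" (3), from world to camera coordinates, as OpenCV has them. Camera axes: x right, y down, z forward; pixel columns grow to the right and rows downward; lengths in m; the calibration is good to about 2 mm. A picture is of the moment at which its call begins.
- robot.close_job(): hands the job in; it is judged then, once.
The state is a dict: "time_s": time; "q": joint angles; "qvel": joint speeds; "effort": joint torques, N m; "ee_pos": TCP position; "orientation": TCP orientation; "force": force on the tool from outside, world axes, zero at the start; "ft_torque": the same for the moment, N m; "finger_gap": finger opening in m; "grip_force": force on a finger pad.
Only numpy, scipy, OpenCV 4.12 (cv2) and the standard library are available. Lean on these libraries where they do the work, as an engineer would, in place of code of your own. Each camera call takes 0.05 s, during which the arm holds its last target. There are 200 camera calls.

## Working session

There is one attempt and no reset: what is moved stays moved. The work goes in short steps, Python scripts to look and compute and a shell command to move; the robot and the scene stay as the last step left them, time stands still between calls to the robot, and variables do not carry over. Pictures are saved under pics/ and viewed, at most 10 in all, crops included, and the job is handed in when it is done.

```bash
mkdir -p pics; ls; python3 - <<'E'
from station import robot
import cv2,numpy as np
s=robot.state();print(s)
for n in("top","side"):
    c=robot.camera(n);np.savez(f"pics/{n}0.npz",**c)
    cv2.imwrite(f"pics/{n}0.png",c["pixels"][:,:,::-1]);print(n,c["fov_y"],c["cx"],c["cy"],c["D"],c["rvec"],c["tvec"])
E
```

```text
pics
{'time_s': 0.0, 'q': array([-1.38499897e+00,  3.42745080e-01,  1.52503845e+00, -1.03733846e-05,
        1.27541481e+00, -1.46007582e-01]), 'qvel': array([-0.00093885, -0.00055102,  0.0009685 , -0.00021371, -0.00079654,
       -0.00141457]), 'effort': array([-8.74952766e-04, -4.31243527e+01, -2.44219244e+01,  7.17330887e-02,
        5.59792563e-02, -1.19413389e-04]), 'ee_pos': array([ 0.17095404, -0.49593917,  0.22602589]), 'orientation': array([-3.14000261e+00, -2.23795986e-04,  3.31807789e-01]), 'force': array([-0.41409019, -0.21267156, -0.10806329]), 'ft_torque': array([ 0.03145666,  0.00497545, -0.01458968]), 'grip_force': 0.0, 'finger_gap': 0.09181381389064347}
top 45.5832153285663 320.97645820765734 195.73304940454457 [-0.05973709  0.          0.          0.          0.        ] [ 2.18508545 -2.18496946  0.12867813] [-0.31607287  0.3853784   1.42628454]
side 44.165219636951356 319.9412472043206 198.2834929520418 [-0.07302006  0.          0.          0.          0.        ] [ 0.22682476 -2.9676258   0.8765368 ] [0.35763473 0.37425946 1.40384112]
```

View pics/top0.png

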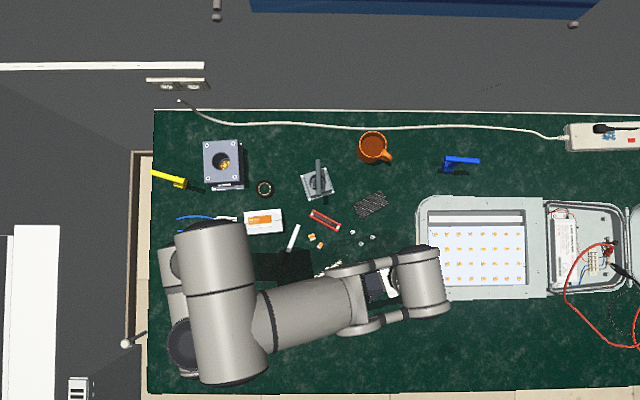

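View pics/side0.png

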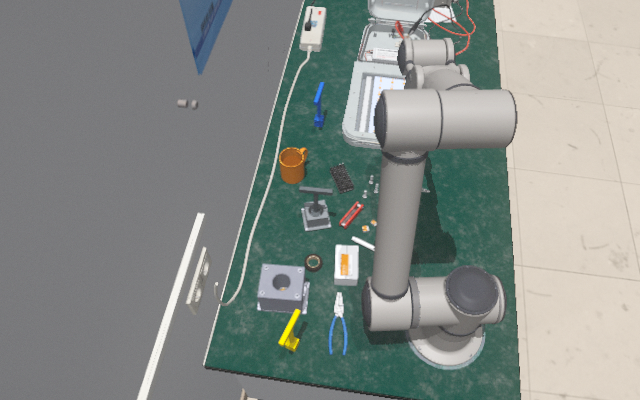

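The top view shows three T-shaped things: yellow at (170,180), blue at (460,162), and dark steel at (318,178), which stands upright in the grey stand. The steel one fits the description. The box is at (223,163) with its brass stem in view, the tape roll at (265,188) and the hex keys at (325,219). Next I'll confirm with a crop and measure.

```bash
cat > h.py <<'E'
import numpy as np,cv2
def cloud(c):
    f=200/np.tan(np.radians(float(c["fov_y"]))/2)
    K=np.array([[f,0,float(c["cx"])],[0,f,float(c["cy"])],[0,0,1]])
    v,u=np.mgrid[0:400,0:640]
    p=cv2.undistortPoints(np.stack([u,v],-1).reshape(-1,1,2).astype(float),K,np.array(c["D"],float)).reshape(400,640,2)
    z=np.asarray(c["range_z"],float)
    P=np.dstack([p[...,0]*z,p[...,1]*z,z])
    R=cv2.Rodrigues(np.array(c["rvec"],float))[0]
    W=(P-np.array(c["tvec"],float).ravel())@R
    W[z==0]=np.nan
    return W
def rect(W,lo,hi,zlo,zhi):
    m=(W[...,2]>zlo)&(W[...,2]<zhi)&(W[...,0]>lo[0])&(W[...,0]<hi[0])&(W[...,1]>lo[1])&(W[...,1]<hi[1])
    p=W[m]
    r=cv2.minAreaRect(p[:,:2].astype(np.float32)*1000)
    return len(p),np.round(p.mean(0),4),r
E
python3 - <<'E'
from h import *
for n in("top","side"):
    c=dict(np.load(f"pics/{n}0.npz"));W=cloud(c)
    px={"top":[(223,148),(317,177),(265,188),(325,219)],"side":[(283,270),(316,190),(313,262),(351,214)]}[n]
    for u,v in px: print(n,(u,v),W[v,u].round(3))
    k=W[177,317] if n=="top" else W[190,316]
    b=W[148,223] if n=="top" else W[270,283]
    print("box",rect(W,b[:2]-.13,b[:2]+.13,.1,.12))
    print("bar",rect(W,k[:2]-.1,k[:2]+.1,.145,.185))
    print("stand",rect(W,k[:2]-.09,k[:2]+.09,.048,.06))
    print("key",rect(W,k[:2]-.1,k[:2]+.1,.06,.145))
    im=c["pixels"][:,:,::-1]
    cr=im[130:210,270:370] if n=="top" else im[165:245,270:370]
    np.save(f"pics/{n}c.npy",cr)
cv2.imwrite("pics/crop.png",np.vstack([cv2.resize(np.load(f"pics/{n}c.npy"),None,fx=3.5,fy=3.5,interpolation=2) for n in("top","side")]))
E
```

```text
top (223, 148) [ 0.514 -0.032  0.112]
top (317, 177) [ 0.423 -0.302  0.17 ]
top (265, 188) [ 0.411 -0.144  0.001]
top (325, 219) [ 0.315 -0.328  0.021]
box (1274, array([ 0.4783, -0.0257,  0.1111]), ((527.598876953125, -15.787445068359375), (232.50387573242188, 114.34027099609375), 11.176172256469727))
bar (189, array([ 0.423 , -0.3027,  0.1728]), ((423.5887756347656, -302.9385681152344), (98.70003509521484, 13.78581428527832), 0.4460505247116089))
stand (245, array([ 0.4239, -0.303 ,  0.055 ]), ((424.48065185546875, -302.78448486328125), (67.02682495117188, 65.5423583984375), 18.413692474365234))
key (19, array([ 0.4261, -0.2993,  0.0614]), ((422.86297607421875, -303.1308898925781), (63.100887298583984, 60.321414947509766), 17.92531967163086))
side (283, 270) [ 0.477 -0.062  0.11 ]
side (316, 190) [ 0.42  -0.301  0.174]
side (313, 262) [ 0.406 -0.15   0.003]
side (351, 214) [ 0.311 -0.331  0.016]
box (1240, array([ 0.4754, -0.0243,  0.1106]), ((475.2226257324219, -27.050106048583984), (120.07435607910156, 102.88375854492188), 4.261507034301758))
bar (225, array([ 0.4232, -0.3015,  0.1696]), ((423.5668640136719, -303.11572265625), (97.00753021240234, 19.161893844604492), 0.8387585878372192))
stand (246, array([ 0.4225, -0.3007,  0.0549]), ((423.46380615234375, -303.95550537109375), (66.45044708251953, 71.16321563720703), 17.714004516601562))
key (88, array([ 0.4236, -0.2998,  0.0972]), ((425.60150146484375, -297.5487365722656), (58.117698669433594, 57.27458572387695), 27.649616241455078))
```

View pics/crop.png

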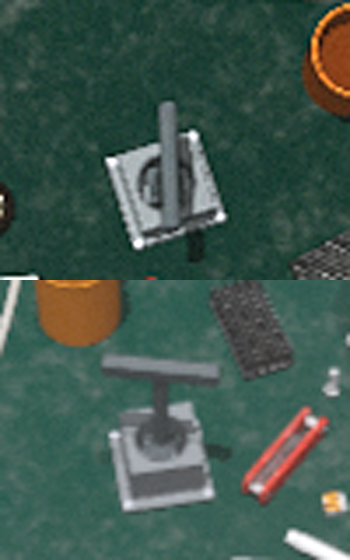

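The crop confirms it: a dark steel T-key upright in the grey stand, its bar running almost along world x. Now for the wrist camera geometry.

```bash
python3 - <<'E'
from station import robot
from h import *
from scipy.spatial.transform import Rotation as T
c=robot.camera("wrist");s=robot.state()
R=cv2.Rodrigues(np.array(c["rvec"],float))[0];p=-R.T@np.array(c["tvec"],float).ravel()
Rt=T.from_euler("xyz",s["orientation"]).as_matrix()
print("cam in tool",Rt.T@(p-s["ee_pos"]),"axis",Rt.T@R[2], "fov",c["fov_y"])
W=cloud(dict(np.load("pics/side0.npz")))
for n in("top","side"):
    W=cloud(dict(np.load(f"pics/{n}0.npz")))
    print(n,rect(W,(.38,-.12),(.57,.07),.1055,.116))
# tool-frame shift to over box
print(Rt.T@(np.array([.475,-.026,.33])-s["ee_pos"]),Rt.T@(np.array([.4236,-.303,.26])-s["ee_pos"]))
E
```

```text
cam in tool [ 0.06482304  0.00035761 -0.15810814] axis [-0.24337501  0.00138816  0.96993127] fov 62.72274094635281
top (1142, array([ 0.4775, -0.0256,  0.1111]), ((478.15814208984375, -26.187129974365234), (121.51034545898438, 101.87760162353516), 3.949431896209717))
side (1125, array([ 0.4758, -0.0254,  0.1108]), ((475.78216552734375, -26.53485107421875), (119.8613510131836, 100.06519317626953), 5.090449810028076))
[ 0.44058116 -0.34550936 -0.10331529] [ 0.30174171 -0.10028638 -0.03359973]
```

```bash
python3 -m crank '[[[0,0,0],[0,0,0.11]],[[0,0,0],[0,0,0.11]],[[0,0,0],[0,0,0.11]],[[0.015,-0.029,0],[0,0,0]],[[0.015,-0.029,0],[0,0,0]],[[0.015,-0.029,0],[0,0,0]],[[0.015,-0.029,0],[0,0,0]],[[0.015,-0.029,0],[0,0,0]],[[0.015,-0.029,0],[0,0,0]],[[0.015,-0.029,0],[0,0,0]],[[0.015,-0.029,0],[0,0,0]],[[0.015,-0.029,0],[0,0,0]],[[0.015,-0.029,0],[0,0,0]],[[0.015,-0.029,0],[0,0,0]],[[0.015,-0.029,0],[0,0,0]],[[0.015,-0.029,0],[0,0,0]],[[0.015,-0.029,0],[0,0,0]],[[0.015,-0.029,0],[0,0,0]],[[0.015,-0.029,0],[0,0,0]]]'
python3 -m crank '[[[0,0,0.03],[0,0,0]],[[0,0,0.02],[0,0,0]],[[0,0,0],[0,0,0]],[[0,0,0],[0,0,0]]]'
python3 - <<'E'
from station import robot
from h import *
c=robot.camera("wrist");np.savez("pics/w1.npz",**c)
W=cloud(c);print(robot.state()["q"].round(3))
print(rect(W,(.38,-.12),(.57,.07),.1055,.116))
m=(W[...,2]<.1)&(np.hypot(W[...,0]-.477,W[...,1]+.026)<.028);v,u=np.nonzero(m)
print(u.min(),u.max(),v.min(),v.max())
im=c["pixels"][:,:,::-1].copy()
cr=im[v.min()-10:v.max()+10,u.min()-10:u.max()+10]
cr=cv2.resize(cr,None,fx=5,fy=5,interpolation=2)
h=cv2.resize(im,(480,300));o=np.zeros((max(300,cr.shape[0]),480+cr.shape[1],3),np.uint8);o[:300,:480]=h;o[:cr.shape[0],480:]=cr
o=o[:600];print(o.shape);cv2.imwrite("pics/w1.png",o[:, :])
E
```

```text
time_s: 1.73
ee_pos: [0.4105, -0.0302, 0.2267]
orientation: [3.141, -0.0, 0.002]
force: [0.4, -0.6, 0.5]
finger_gap: 0.0916
grip_force: 0.0
time_s: 2.07
ee_pos: [0.4096, -0.0317, 0.1763]
orientation: [-3.141, 0.002, 0.002]
force: [0.1, -0.2, 0.1]
finger_gap: 0.0914
grip_force: 0.0
[-0.265  0.189  1.888 -0.     1.064  1.305]
(23975, array([ 0.4807, -0.0278,  0.1103]), ((476.0118408203125, -27.88873291015625), (120.40545654296875, 100.44525146484375), 4.069379806518555))
278 349 76 149
(465, 935, 3)
```

```bash
python3 - <<'E'
from h import *
c=dict(np.load("pics/w1.npz"));W=cloud(c)
cr=cv2.resize(c["pixels"][70:155,272:357,::-1],(595,595),interpolation=2)
cv2.imwrite("pics/w1c.png",cr)
d=np.hypot(W[...,0]-.476,W[...,1]+.0279)<.024
for a,b in((.034,.046),(.02,.034),(.005,.015)):
    m=d&(W[...,2]>a)&(W[...,2]<b);p=W[m]
    print(a,len(p),p.mean(0).round(4) if len(p) else "", cv2.minAreaRect(p[:,:2].astype(np.float32)*1000) if len(p)>5 else "")
z=W[...,2][80:145:4,282:347:4]*1000
print(np.nan_to_num(z,nan=0).astype(int))
E
```

```text
0.034 540 [ 0.4749 -0.0271  0.0395] ((474.8329162597656, -26.918350219726562), (20.292808532714844, 20.41219139099121), 50.676239013671875)
0.02 0  
0.005 1470 [ 0.4768 -0.0284  0.0127] ((475.8972473144531, -27.862255096435547), (47.355472564697266, 47.40791702270508), 45.243988037109375)
[[110 109 109 107  97  87  81  75  73  77  81  92 100 108 110 111 109]
 [110 108 104  87  76  63  53  45  41  45  49  62  76  95 107 111 110]
 [109 102  87  69  47  35  17  11   9  10  11  25  49  69  90 109 110]
 [107  88  68  47  23  10  12  13  13  12  13  11  10  39  69  94 109]
 [ 95  76  52  22  10  14  11  14  13  14  14  12  13  10  44  77 105]
 [ 87  61  34   9  13  12  13  13  13  14  14  12  12  11  17  61  93]
 [ 80  52  20  11  13  13  14  39  39  37  14  14  12  12  12  43  83]
 [ 73  46  10  12  12  14  39  43  38  42  38  12  12  11  11  32  74]
 [ 72  43  11  11  15  37  41  38  39  37  41  37  13  13  11  23  70]
 [ 72  39   9  11  12  38  39  37  38  38  41  38  14  14  11  25  72]
 [ 77  47  10  13   0  38  42  39  38  38  40  13  14  12  11  30  76]
 [ 83  55  20  11  12  14  37  41  42  40  13  13  12  12  10  46  86]
 [ 91  68  37  11  11  12  14  14  38  39  14  13  13  11  18  61  96]
 [102  80  54  27  10  12  13  12  13  13  12  12  12  14  53  82 109]
 [107  98  78  57  34  11  11  12  12  12  12  10  20  52  77 106 109]
 [111 109  97  80  64  44  32  19  14  14  25  41  59  83 103 109 111]
 [110 109 108 104  89  79  67  59  58  59  66  78  91 107 110 109 110]]
```

View pics/w1c.png

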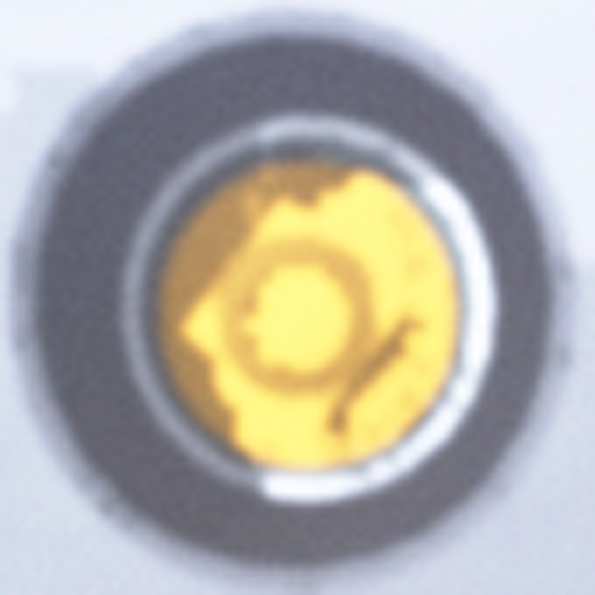

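The brass stem stands in the shaft as a square turned about 40–50° (left corner (185,325), upper-left edge up to (265,215)). I'll fit its angle and work out the motions.

```bash
cat >> h.py <<'E'
def fitstem(c,c0=(.4755,-.0275)):
    from scipy.optimize import differential_evolution as de
    W=cloud(c);m=((W[...,2]>.026)&(W[...,2]<.05)&(np.hypot(W[...,0]-c0[0],W[...,1]-c0[1])<.0175))
    f=200/np.tan(np.radians(float(c["fov_y"]))/2);K=np.array([[f,0,float(c["cx"])],[0,f,float(c["cy"])],[0,0,1]])
    S=8;v,u=np.nonzero(m);u0,v0=u.min()-6,v.min()-6;w=u.max()-u0+7;h=v.max()-v0+7
    M=cv2.resize(m[v0:v0+h,u0:u0+w].astype(np.uint8),(w*S,h*S),interpolation=0)
    def poly(p):
        a=p[2]+np.radians([45,135,225,315]);r=.01*2**.5
        X=np.c_[p[0]+r*np.cos(a),p[1]+r*np.sin(a),np.full(4,.038)]
        q=cv2.projectPoints(X,np.array(c["rvec"],float),np.array(c["tvec"],float),K,np.array(c["D"],float))[0].reshape(4,2)
        return ((q-[u0,v0]+.5)*S).round().astype(np.int32)
    def cost(p):
        I=np.zeros_like(M);cv2.fillPoly(I,[poly(p)],1);return -(I&M).sum()/(I|M).sum()
    r=de(cost,[(c0[0]-.005,c0[0]+.005),(c0[1]-.005,c0[1]+.005),(-np.pi/2,0)],seed=1,maxiter=60,tol=1e-5)
    return r.x,r.fun
E
python3 - <<'E'
from h import *
c=dict(np.load("pics/w1.npz"))
print(fitstem(c))
W=cloud(c)
m=(W[...,2]>.1055)&(W[...,2]<.116)&(np.hypot(W[...,0]-.476,W[...,1]+.028)<.04)
# mouth: smallest circle of points below top
p=W[(W[...,2]<.104)&(W[...,2]>.085)&(np.hypot(W[...,0]-.476,W[...,1]+.028)<.03)][:,:2]
A=np.c_[2*p,np.ones(len(p))];s=np.linalg.lstsq(A,(p**2).sum(1),rcond=None)[0];print("mouth",s[:2],(s[2]+s[0]**2+s[1]**2)**.5)
E
```

```text
(array([ 0.48049377, -0.03249688, -0.14810413]), np.float64(366203007041659.8))
mouth [ 0.47583709 -0.02787078] 0.024709810669863167h.py:30: RuntimeWarning: overflow encountered in scalar negative
  I=np.zeros_like(M);cv2.fillPoly(I,[poly(p)],1);return -(I&M).sum()/(I|M).sum()
```

```bash
sed -i 's/-(I&M).sum()\/(I|M).sum()/-float((I\&M).sum())\/float((I|M).sum())/' h.py
python3 -m crank '[[[0,0,-0.03],[0,0,0]],[[0,0,-0.035],[0,0,0]],[[0.0015,0.03,0],[0,0,0]],[[0.0015,0.03,0],[0,0,0]],[[0.0015,0.03,0],[0,0,0]],[[0.0015,0.03,0],[0,0,0]],[[0.0015,0.03,0],[0,0,0]],[[0.0015,0.03,0],[0,0,0]],[[0.0015,0.03,0],[0,0,0]],[[0.0015,0.03,0],[0,0,0]],[[0.0015,0.03,0],[0,0,0]],[[0,0,0],[0,0,0]],[[0,0,0],[0,0,0]]]'
python3 - <<'E'
from station import robot
from h import *
print(fitstem(dict(np.load("pics/w1.npz"))))
c=robot.camera("wrist");np.savez("pics/w2.npz",**c);W=cloud(c)
print(robot.state()["ee_pos"])
print(rect(W,(.35,-.38),(.5,-.22),.165,.18))
print(rect(W,(.35,-.38),(.5,-.22),.05,.06))
E
```

```text
time_s: 3.2
ee_pos: [0.4239, -0.3038, 0.2428]
orientation: [3.14, -0.001, -0.002]
force: [-0.2, 0.2, -0.3]
finger_gap: 0.0921
grip_force: 0.0
(array([ 0.47473978, -0.02697341, -0.66394393]), np.float64(-0.9499957695236484))
[ 0.42390742 -0.30251655  0.24271405]
(2132, array([ 0.4338, -0.3064,  0.1727]), ((431.94061279296875, -306.4200439453125), (82.04524230957031, 14.013640403747559), 1.9981449842453003))
(1834, array([ 0.424 , -0.3067,  0.0549]), ((423.0274658203125, -306.72503662109375), (66.33334350585938, 66.1390151977539), 18.625896453857422))
```

```bash
python3 -m crank '[[[0,0.0025,0],[0,0,-0.02]],[[0,0,0.02],[0,0,0]],[[0,0,0.02],[0,0,0]],[[0,0,0.02],[0,0,0]],[[0,0,0.02],[0,0,0]],[[0,0,0.0175],[0,0,0]],[[0,0,0],[0,0,0]],[[0,0,0],[0,0,0]]]'
python3 -m crank '[[[0,0,0],[0,0,0]],[[0,0,0],[0,0,0]],[[0,0,0],[0,0,0]],[[0,0,0],[0,0,0]],[[0,0,0],[0,0,0]],[[0,0,0],[0,0,0]],[[0,0,0],[0,0,0]],[[0,0,0],[0,0,0]],[[0,0,0],[0,0,0]],[[0,0,0],[0,0,0]]]' 0
```

```text
time_s: 3.92
ee_pos: [0.4242, -0.3035, 0.1445]
orientation: [-3.141, 0.001, 0.024]
force: [-0.2, -0.6, 0.2]
finger_gap: 0.0917
grip_force: 0.0
time_s: 4.75
ee_pos: [0.4242, -0.3044, 0.1442]
orientation: [-3.142, 0.0, 0.022]
force: [-1.0, -0.7, 0.8]
finger_gap: 0.0295
grip_force: 0.0
```

```bash
python3 -m crank '[[[0,0,0],[0,0,0]],[[0,0,0],[0,0,0]],[[0,0,0],[0,0,0]],[[0,0,0],[0,0,0]],[[0,0,0],[0,0,0]],[[0,0,0],[0,0,0]]]' 0
```

```text
time_s: 5.25
ee_pos: [0.4242, -0.3044, 0.1442]
orientation: [3.142, 0.0, 0.022]
force: [0.8, -0.9, -0.7]
finger_gap: 0.0137
grip_force: 30.0
```

```bash
python3 -m crank '[[[0,0,-0.005],[0,0,0]],[[0,0,-0.01],[0,0,0]],[[0,0,-0.01],[0,0,0]]]'
python3 -m crank '[[[0,0,-0.015],[0,0,0]],[[0,0,-0.02],[0,0,0]],[[0,0,-0.02],[0,0,0]],[[0,0,-0.02],[0,0,0]],[[0,0,-0.02],[0,0,0]],[[0,0,-0.01],[0,0,0]],[[0,0,0],[0,0,0]],[[0,0,0],[0,0,0]]]'
python3 - <<'E'
from station import robot
from h import *
for n in ("side","top"):
    c=robot.camera(n);np.savez(f"pics/{n}3.npz",**c);W=cloud(c)
    s=robot.state();e=s["ee_pos"]
    m=(np.hypot(W[...,0]-e[0],W[...,1]-e[1])<.06)&(W[...,2]>.1)&(W[...,2]<.31)
    v,u=np.nonzero(m)
    if len(u): print(n,e,s["force"],W[m][:,2].min(),len(u),u.min(),u.max(),v.min(),v.max())
    if n=="side": cv2.imwrite("pics/side3.png",cv2.resize(c["pixels"][120:260,230:400,::-1],None,fx=4,fy=4,interpolation=2))
    for lo,hi in((.13,.16),(.16,.19),(.2,.24)):
        k=m&(W[...,2]>lo)&(W[...,2]<hi)
        if k.sum()>4: print(lo,hi,W[k].mean(0),k.sum())
E
```

```text
time_s: 5.5
ee_pos: [0.4241, -0.3043, 0.1699]
orientation: [-3.141, 0.001, 0.022]
force: [-0.7, 0.3, -1.9]
finger_gap: 0.0137
grip_force: 30.0
time_s: 6.17
ee_pos: [0.4241, -0.3044, 0.2744]
orientation: [3.141, -0.001, 0.022]
force: [-0.9, -0.6, -2.4]
finger_gap: 0.014
grip_force: 30.0
side [ 0.42385127 -0.30405072  0.27348028] [ 0.138801   -0.08761256 -3.0642345 ] 0.13716639628540145 232 297 333 160 200
0.13 0.16 [ 0.42235513 -0.29067485  0.14942467] 40
0.16 0.19 [ 0.42238108 -0.2974144   0.17371964] 98
0.2 0.24 [ 0.4224949  -0.29889383  0.21034845] 21
top [ 0.42373664 -0.30395928  0.27303299] [-1.02166091 -0.94731413 -2.47738984] 0.14994391057906967 12 312 316 179 183
0.16 0.19 [ 0.41132413 -0.29374788  0.1721956 ] 7
```

View pics/side3.png

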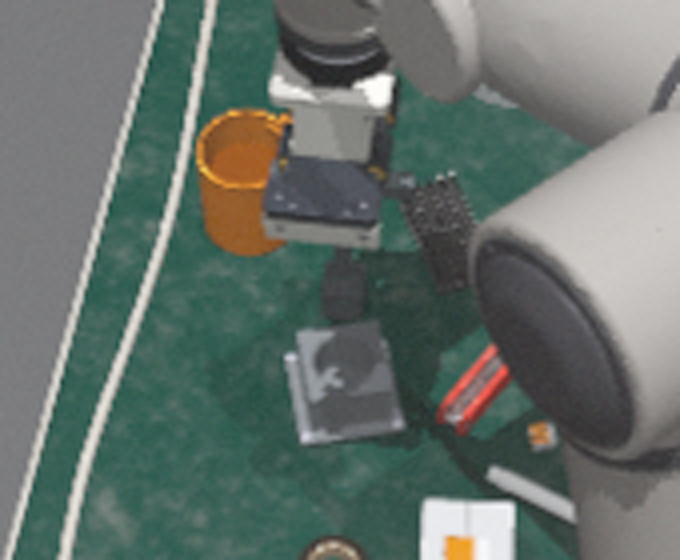

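The key hangs straight, with its socket at crop (343,290) above the empty stand hole. Next I'll turn it to match the stem (world yaw −0.664+π/2 ≈ 0.907) and carry it over.

```bash
python3 -m crank '[[[0,0,0],[0,0,-0.11]],[[0,0,0],[0,0,-0.11]],[[0,0,0],[0,0,-0.11]],[[0,0,0],[0,0,-0.11]],[[0,0,0],[0,0,-0.11]],[[0,0,0],[0,0,-0.11]],[[0,0,0],[0,0,-0.11]],[[0,0,0],[0,0,-0.11]]]'
python3 -m crank '[[[0.015,-0.008,0],[0,0,0]],[[0.025,-0.013,0],[0,0,0]],[[0.025,-0.013,0],[0,0,0]],[[0.025,-0.013,0],[0,0,0]],[[0.025,-0.013,0],[0,0,0]],[[0.025,-0.013,0],[0,0,0]],[[0.025,-0.013,0],[0,0,0]],[[0.025,-0.013,0],[0,0,0]],[[0.025,-0.013,0],[0,0,0]],[[0.025,-0.013,0],[0,0,0]],[[0.01,-0.005,0],[0,0,0]],[[0,0,0],[0,0,0]],[[0,0,0],[0,0,0]],[[0,0,0],[0,0,0]]]'
python3 - <<'E'
from station import robot
from h import *
S=[]
for n in ("side","top","side","wrist"):
    c=robot.camera(n);np.savez(f"pics/{n}4.npz",**c);W=cloud(c);s=robot.state();S.append(np.r_[s["ee_pos"],s["orientation"][2]])
    m=(np.hypot(W[...,0]-.476,W[...,1]+.027)<.045)&(W[...,2]>.116)&(W[...,2]<.225)
    print(n,m.sum())
    for lo,hi in((.14,.167),(.175,.225)):
        k=m&(W[...,2]>lo)&(W[...,2]<hi)
        if k.sum()>4: print(lo,hi,W[k].mean(0).round(4),W[k].min(0).round(4),W[k].max(0).round(4),k.sum())
print(np.mean(S,0),s["q"].round(2))
R=cv2.Rodrigues(np.load("pics/side4.npz")["rvec"])[0];print("side cam",-R.T@np.load("pics/side4.npz")["tvec"].ravel())
E
```

```text
time_s: 6.93
ee_pos: [0.4238, -0.304, 0.2727]
orientation: [-3.139, -0.0, 0.907]
force: [0.3, 0.0, -2.6]
finger_gap: 0.0137
grip_force: 30.0
time_s: 8.1
ee_pos: [0.477, -0.0285, 0.2736]
orientation: [-3.141, 0.001, 0.901]
force: [-0.4, 0.3, -2.3]
finger_gap: 0.0137
grip_force: 30.0
side 184
0.14 0.167 [ 0.4745 -0.0182  0.1538] [ 0.4565 -0.031   0.1404] [ 0.4957 -0.0057  0.1661] 57
0.175 0.225 [ 0.4741 -0.0237  0.1896] [ 0.4646 -0.0377  0.175 ] [ 0.4929 -0.0108  0.224 ] 74
top 86
0.14 0.167 [ 0.4682 -0.038   0.1524] [ 0.459  -0.0491  0.1402] [ 0.4807 -0.0128  0.1665] 14
0.175 0.225 [ 0.475  -0.0289  0.1798] [ 0.4602 -0.0444  0.175 ] [ 0.4937 -0.0171  0.2117] 24
side 183
0.14 0.167 [ 0.4741 -0.0173  0.1535] [ 0.457  -0.0281  0.1408] [ 0.4948 -0.0077  0.1666] 55
0.175 0.225 [ 0.4736 -0.0243  0.1915] [ 0.4622 -0.0382  0.1751] [ 0.4928 -0.0096  0.2246] 75
wrist 124
[ 0.47710145 -0.02874213  0.27396222  0.90034276] [-0.22  0.22  1.56 -0.    1.36  0.45]
side cam [0.29153428 0.4977791  1.3805674 ]
```

```bash
python3 -m crank '[[[0.0013,-0.0016,0],[0,0,0]],[[0,0,0.01],[0,0,0]],[[0,0,0.01],[0,0,0]],[[0,0,0.005],[0,0,0]],[[0,0,0.005],[0,0,0]],[[0,0,0.005],[0,0,0]],[[0,0,0.005],[0,0,0]],[[0,0,0],[0,0,0]]]'
python3 -m crank '[[[0,0,0.005],[0,0,0]],[[0,0,0.005],[0,0,0]],[[0,0,0.005],[0,0,0]],[[0,0,0.005],[0,0,0]],[[0,0,0],[0,0,0]]]'
```

```text
time_s: 8.97
ee_pos: [0.4764, -0.0256, 0.2333]
orientation: [-3.14, 0.001, 0.902]
force: [-0.4, -0.6, -2.2]
finger_gap: 0.0135
grip_force: 30.0
time_s: 9.38
ee_pos: [0.4762, -0.0255, 0.213]
orientation: [-3.14, 0.001, 0.902]
force: [-0.9, -0.6, -2.5]
finger_gap: 0.0139
grip_force: 30.0
```

```bash
python3 -m crank '[[[0,0,0.005],[0,0,0]],[[0,0,0.005],[0,0,0]],[[0,0,0.005],[0,0,0]],[[0,0,0.005],[0,0,0]],[[0,0,0.005],[0,0,0]],[[0,0,0],[0,0,0]]]'
python3 -m crank '[[[0,0,0.002],[0,0,0]],[[0,0,0.002],[0,0,0]],[[0,0,0.002],[0,0,0]],[[0,0,0.002],[0,0,0]],[[0,0,0.002],[0,0,0]],[[0,0,0],[0,0,0]]]'
```

```text
time_s: 9.88
ee_pos: [0.4762, -0.0256, 0.188]
orientation: [-3.14, 0.001, 0.902]
force: [-0.2, 0.2, -2.0]
finger_gap: 0.0139
grip_force: 30.0
time_s: 10.38
ee_pos: [0.4766, -0.0256, 0.1788]
orientation: [-3.141, 0.0, 0.902]
force: [1.4, 1.0, -2.3]
finger_gap: 0.0138
grip_force: 30.0
```

```bash
python3 -m crank '[[[0,0,0.001],[0,0,0]],[[0,0,0.001],[0,0,0]],[[0,0,0.001],[0,0,0]],[[0,0,0.001],[0,0,0]],[[0,0,0],[0,0,0]]]'
python3 -m crank '[[[0,0,0.001],[0,0,0]],[[0,0,0.001],[0,0,0]],[[0,0,0],[0,0,0]]]'
```

```text
time_s: 10.8
ee_pos: [0.4767, -0.0256, 0.175]
orientation: [-3.141, 0.0, 0.902]
force: [-0.3, 0.1, -1.1]
finger_gap: 0.0136
grip_force: 30.0
time_s: 11.05
ee_pos: [0.4765, -0.0256, 0.173]
orientation: [-3.141, 0.0, 0.902]
force: [-0.3, 0.9, -2.5]
finger_gap: 0.0135
grip_force: 30.0
```

```bash
python3 -m crank '[[[0,0,0.001],[0,0,0]],[[0,0,0.001],[0,0,0]],[[0,0,0.001],[0,0,0]],[[0,0,0],[0,0,0]]]'
python3 -m crank '[[[0,0,0.001],[0,0,0]],[[0,0,0.001],[0,0,0]],[[0,0,0],[0,0,0]]]'
```

```text
time_s: 11.38
ee_pos: [0.4766, -0.0256, 0.1699]
orientation: [-3.141, 0.0, 0.902]
force: [-0.5, 0.3, -1.9]
finger_gap: 0.014
grip_force: 30.0
time_s: 11.63
ee_pos: [0.4767, -0.0256, 0.168]
orientation: [-3.141, 0.0, 0.902]
force: [-0.9, 0.6, -1.5]
finger_gap: 0.0137
grip_force: 30.0
```

The squares match: it is 6 mm below the rest height with no force. Continuing down.

```bash
python3 -m crank '[[[0,0,0.002],[0,0,0]],[[0,0,0.002],[0,0,0]],[[0,0,0.002],[0,0,0]],[[0,0,0],[0,0,0]]]'
python3 -m crank '[[[0,0,0.002],[0,0,0]],[[0,0,0.001],[0,0,0]],[[0,0,0.001],[0,0,0]],[[0,0,0],[0,0,0]]]'
```

```text
time_s: 11.97
ee_pos: [0.4766, -0.0256, 0.1617]
orientation: [-3.141, 0.0, 0.902]
force: [-1.4, 0.5, -2.7]
finger_gap: 0.0139
grip_force: 30.0
time_s: 12.3
ee_pos: [0.4767, -0.0257, 0.158]
orientation: [-3.141, 0.0, 0.902]
force: [-1.2, 1.0, -2.4]
finger_gap: 0.014
grip_force: 30.0
```

```bash
python3 -m crank '[[[0,0,0.0007],[0,0,0]],[[0,0,0.0007],[0,0,0]],[[0,0,0],[0,0,0]]]'
```

```text
time_s: 12.55
ee_pos: [0.4768, -0.0257, 0.1567]
orientation: [-3.142, 0.0, 0.902]
force: [-0.5, 1.0, -1.5]
finger_gap: 0.0138
grip_force: 30.0
```

```bash
python3 -m crank '[[[0,0,0.0005],[0,0,0]],[[0,0,0.0005],[0,0,0]],[[0,0,0],[0,0,0]]]'
python3 -m crank '[[[0,0,0.0005],[0,0,0]],[[0,0,0],[0,0,0]]]'; python3 -m crank '[[[0,0,0.0005],[0,0,0]],[[0,0,0],[0,0,0]]]'
```

```text
time_s: 12.8
ee_pos: [0.4768, -0.0257, 0.1557]
orientation: [-3.142, 0.0, 0.902]
force: [-0.5, 0.8, -1.7]
finger_gap: 0.014
grip_force: 30.0
time_s: 12.97
ee_pos: [0.4768, -0.0257, 0.1552]
orientation: [-3.142, 0.0, 0.902]
force: [-0.3, 0.4, -2.1]
finger_gap: 0.014
grip_force: 30.0
time_s: 13.13
ee_pos: [0.477, -0.0257, 0.155]
orientation: [3.141, -0.0, 0.902]
force: [-1.1, 1.5, -0.1]
finger_gap: 0.0136
grip_force: 30.0
```

Bottomed, with light contact. Now turning clockwise (+tool z) while watching the torque.

```bash
cat > t.py <<'E'
from station import robot
s=robot.state();print("yaw %.3f F %s T %s eff6 %.3f"%(s["orientation"][2],s["force"].round(1),s["ft_torque"].round(3),s["effort"][5]))
E
python3 t.py
python3 -m crank '[[[0,0,0],[0,0,0.03]],[[0,0,0],[0,0,0.03]],[[0,0,0],[0,0,0.03]],[[0,0,0],[0,0,0]]]'|tail -0; python3 t.py
python3 -m crank '[[[0,0,0],[0,0,0.03]],[[0,0,0],[0,0,0.03]],[[0,0,0],[0,0,0]]]'|tail -0; python3 t.py
python3 -m crank '[[[0,0,0],[0,0,0.03]],[[0,0,0],[0,0,0.02]],[[0,0,0],[0,0,0]]]'|tail -0; python3 t.py
```

```text
yaw 0.902 F [-1.1  1.5 -0.1] T [ 0.236  0.331 -0.029] eff6 -0.008
yaw 0.811 F [-1.1  1.4  0.2] T [0.319 0.36  0.019] eff6 0.458
yaw 0.752 F [-0.9  0.7  0.6] T [0.319 0.287 0.058] eff6 0.491
yaw 0.702 F [-1.3  0.8  1. ] T [0.369 0.324 0.07 ] eff6 0.364Exception ignored on flushing sys.stdout:
BrokenPipeError: [Errno 32] Broken pipe
Exception ignored on flushing sys.stdout:
BrokenPipeError: [Errno 32] Broken pipe
Exception ignored on flushing sys.stdout:
BrokenPipeError: [Errno 32] Broken pipe
```

```bash

python3 -m crank '[[[0,0,-0.0003],[0,0,0.025]],[[0,0,0],[0,0,0.025]],[[0,0,0],[0,0,0]]]' >/dev/null; python3 t.py
python3 -m crank '[[[0,0,0],[0,0,0.025]],[[0,0,0],[0,0,0.025]],[[0,0,0],[0,0,0]]]'>/dev/null; python3 t.py
python3 -m crank '[[[0,0,0],[0,0,0.025]],[[0,0,0],[0,0,0.025]],[[0,0,0],[0,0,0]]]'>/dev/null; python3 t.py
```

```text
yaw 0.651 F [-0.3  1.3 -0.7] T [0.265 0.146 0.11 ] eff6 0.438
yaw 0.602 F [-1.1  0.6 -1.4] T [0.239 0.145 0.087] eff6 0.444
yaw 0.552 F [-0.4  0.7 -1.9] T [0.233 0.04  0.123] eff6 0.446
```

```bash

python3 -m crank '[[[0,0,0],[0,0,0.025]],[[0,0,0],[0,0,0.025]],[[0,0,0],[0,0,0]]]' >/dev/null; python3 t.py
python3 -m crank '[[[0,0,0],[0,0,0.025]],[[0,0,0],[0,0,0]]]'>/dev/null; python3 t.py
python3 -m crank '[[[0,0,0],[0,0,0.025]],[[0,0,0],[0,0,0]]]'>/dev/null; python3 t.py
```

```text
yaw 0.502 F [-0.  -0.6 -2.9] T [0.259 0.007 0.097] eff6 0.447
yaw 0.478 F [-1.1  0.7 -2.6] T [0.192 0.008 0.086] eff6 0.399
yaw 0.453 F [ 0.4  0.9 -2.4] T [ 0.238 -0.107  0.097] eff6 0.399
```

```bash

python3 -m crank '[[[0,0,0],[0,0,0.025]],[[0,0,0],[0,0,0.025]],[[0,0,0],[0,0,0]]]' >/dev/null; python3 t.py
python3 -m crank '[[[0,0,0],[0,0,0.025]],[[0,0,0],[0,0,0]]]'>/dev/null; python3 t.py
python3 -m crank '[[[0,0,0],[0,0,0.025]],[[0,0,0],[0,0,0]]]'>/dev/null; python3 t.py
python3 - <<'E'
from station import robot
from h import *
c=robot.camera("side");np.savez("pics/side5.npz",**c)
c=robot.camera("top");np.savez("pics/top5.npz",**c)
for n in("side5","top5"):
    W=cloud(dict(np.load(f"pics/{n}.npz")))
    m=(W[...,2]>.045)&(W[...,2]<.067)&(abs(W[...,1]+.032)<.03)&(W[...,0]<.416)&(W[...,0]>.385)
    print(n,m.sum(),W[m].min(0) if m.any() else "")
    cv2.imwrite(f"pics/{n}.png",cv2.resize(np.load(f"pics/{n}.npz")["pixels"][240:330,240:340,::-1] if n=="side5" else np.load(f"pics/{n}.npz")["pixels"][120:210,190:290,::-1],(600,540),interpolation=2))
E
```

```text
yaw 0.403 F [ 0.8  0.7 -2.6] T [ 0.148 -0.157  0.129] eff6 0.449
yaw 0.378 F [ 0.2  1.3 -2.8] T [ 0.166 -0.105  0.16 ] eff6 0.400
yaw 0.353 F [ 0.9  0.8 -2.4] T [ 0.086 -0.157  0.065] eff6 0.400
side5 52 [ 0.39672016 -0.04387164  0.05073511]
top5 43 [ 0.39799034 -0.05015676  0.0473897 ]
```

```bash

python3 -m crank '[[[0,0,0],[0,0,0.025]],[[0,0,0],[0,0,0]]]' >/dev/null; python3 t.py
python3 -m crank '[[[0,0,0],[0,0,0.02]],[[0,0,0],[0,0,0]]]'>/dev/null; python3 t.py
python3 - <<'E'
from h import *
for n in("side0","side3","side4","side5","top0","top5"):
    W=cloud(dict(np.load(f"pics/{n}.npz")))
    m=(W[...,2]>.045)&(W[...,2]<.067)&(abs(W[...,1]+.032)<.03)&(W[...,0]<.416)&(W[...,0]>.385)
    print(n,m.sum(),np.sort(W[m][:,0])[:8].round(4))
E
```

```text
yaw 0.327 F [ 1.1 -0.2 -2.3] T [ 0.085 -0.182  0.173] eff6 0.393
yaw 0.307 F [ 0.3  0.7 -3. ] T [ 0.118 -0.194  0.182] eff6 0.381
side0 17 [0.4083 0.4087 0.409  0.4096 0.4099 0.4101 0.4102 0.4104]
side3 20 [0.4085 0.4087 0.4088 0.4097 0.4099 0.4101 0.4101 0.4104]
side4 22 [0.4083 0.4086 0.409  0.4095 0.4096 0.4101 0.4102 0.4103]
side5 52 [0.3967 0.3968 0.397  0.3979 0.3983 0.3987 0.3991 0.3995]
top0 19 [0.4097 0.4101 0.4102 0.4104 0.411  0.4111 0.4112 0.4113]
top5 43 [0.398  0.3981 0.3982 0.3983 0.3987 0.3988 0.3991 0.4009]
```

```bash

for i in 1; do :; done
python3 -m crank '[[[0,0,0],[0,0,0.015]],[[0,0,0],[0,0,0]],[[0,0,0],[0,0,0]]]' >/dev/null; python3 t.py
python3 -m crank '[[[0,0,0],[0,0,0]]]' >/dev/null; python3 t.py
python3 -m crank '[[[0,0,0],[0,0,0.01]],[[0,0,0],[0,0,0]]]'>/dev/null; python3 t.py
python3 -m crank '[[[0,0,0],[0,0,0]]]' >/dev/null; python3 t.py
python3 - <<'E'
from station import robot
from h import *
for n in("side","top"):
    W=cloud(robot.camera(n))
    m=(W[...,2]>.045)&(W[...,2]<.067)&(abs(W[...,1]+.032)<.03)&(W[...,0]<.416)&(W[...,0]>.385)
    print(n,m.sum(),np.sort(W[m][:,0])[:8].round(4))
E
```

```text
yaw 0.292 F [ 0.6 -0.4 -4.1] T [ 0.047 -0.19   0.247] eff6 0.306
yaw 0.292 F [ 0.6 -0.7 -2.9] T [ 0.11  -0.219  0.195] eff6 0.265
yaw 0.281 F [ 2.  -0.2 -3.3] T [ 0.054 -0.24   0.333] eff6 0.432
yaw 0.282 F [ 1.3  0.3 -3.8] T [ 0.016 -0.326  0.358] eff6 0.355
side 57 [0.3943 0.3946 0.395  0.396  0.396  0.3965 0.3965 0.3967]
top 54 [0.3957 0.396  0.3961 0.3963 0.3979 0.398  0.3981 0.3981]
```

Stop found: torque jumped from 0.2 to 0.35 N m and the tongue is out 14 mm. Backing off into the play, then withdrawing.

```bash

python3 -m crank '[[[0,0,0],[0,0,-0.02]],[[0,0,0],[0,0,-0.02]],[[0,0,0],[0,0,0]]]' >/dev/null; python3 t.py
python3 -m crank '[[[0,0,0],[0,0,-0.02]],[[0,0,0],[0,0,-0.01]],[[0,0,0],[0,0,0]]]' >/dev/null; python3 t.py
```

```text
yaw 0.323 F [ 1.7  0.1 -2.9] T [ 0.061 -0.288 -0.023] eff6 -0.250
yaw 0.353 F [ 0.9 -0.8 -1.4] T [-0.017 -0.086 -0.01 ] eff6 -0.167
```

```bash

python3 -m crank '[[[0,0,-0.001],[0,0,0]],[[0,0,-0.002],[0,0,0]],[[0,0,-0.002],[0,0,0]],[[0,0,0],[0,0,0]]]'; python3 t.py
python3 -m crank '[[[0,0,-0.003],[0,0,0]],[[0,0,-0.003],[0,0,0]],[[0,0,-0.003],[0,0,0]],[[0,0,-0.003],[0,0,0]],[[0,0,0],[0,0,0]]]'; python3 t.py
```

```text
time_s: 17.83
ee_pos: [0.477, -0.0257, 0.1606]
orientation: [3.141, -0.0, 0.352]
force: [-0.1, 0.2, -2.3]
finger_gap: 0.0137
grip_force: 30.0
yaw 0.352 F [-0.1  0.2 -2.3] T [-0.052 -0.065  0.017] eff6 0.000
time_s: 18.25
ee_pos: [0.4771, -0.0257, 0.1728]
orientation: [3.141, -0.001, 0.352]
force: [0.6, 0.0, -2.2]
finger_gap: 0.0137
grip_force: 30.0
yaw 0.352 F [ 0.6  0.  -2.2] T [ 0.011 -0.027  0.002] eff6 -0.001
```

```bash

python3 -m crank '[[[0,0,-0.005],[0,0,0]],[[0,0,-0.007],[0,0,0]],[[0,0,-0.01],[0,0,0]],[[0,0,-0.01],[0,0,0]],[[0,0,-0.01],[0,0,0]],[[0,0,-0.01],[0,0,0]],[[0,0,-0.01],[0,0,0]],[[0,0,-0.01],[0,0,0]],[[0,0,-0.01],[0,0,0]],[[0,0,-0.01],[0,0,0]],[[0,0,-0.01],[0,0,0]],[[0,0,0],[0,0,0]]]'
python3 -m crank '[[[0,0,0],[0,0,0.11]],[[0,0,0],[0,0,0.11]],[[0,0,0],[0,0,0.11]],[[-0.003,0.0139,0],[0,0,0]],[[-0.006,0.0277,0],[0,0,0]],[[-0.006,0.0277,0],[0,0,0]],[[-0.006,0.0277,0],[0,0,0]],[[-0.006,0.0277,0],[0,0,0]],[[-0.006,0.0277,0],[0,0,0]],[[-0.006,0.0277,0],[0,0,0]],[[-0.006,0.0277,0],[0,0,0]],[[-0.006,0.0277,0],[0,0,0]],[[-0.006,0.0277,0],[0,0,0]],[[-0.002,0.0139,0],[0,0,0]],[[0,0,0],[0,0,0]],[[0,0,0],[0,0,0]]]'
python3 - <<'E'
from station import robot
from h import *
for n in("side","top"):
    c=robot.camera(n);np.savez(f"pics/{n}6.npz",**c);W=cloud(c)
    m=(W[...,2]>.045)&(W[...,2]<.067)&(abs(W[...,1]+.032)<.03)&(W[...,0]<.416)&(W[...,0]>.385)
    print(n,m.sum(),np.sort(W[m][:,0])[:6].round(4))
    for lo,hi in((.13,.16),(.16,.19),(.2,.24)):
        k=(np.hypot(W[...,0]-.424,W[...,1]+.304)<.06)&(W[...,2]>lo)&(W[...,2]<hi)
        if k.sum()>4: print(lo,hi,W[k].mean(0).round(4),k.sum())
print(robot.state()["ee_pos"])
E
```

```text
time_s: 19.25
ee_pos: [0.4777, -0.0259, 0.2765]
orientation: [3.139, -0.003, 0.352]
force: [0.1, 0.6, -1.6]
finger_gap: 0.0142
grip_force: 30.0
time_s: 20.58
ee_pos: [0.4236, -0.3039, 0.2736]
orientation: [-3.14, 0.001, 0.02]
force: [-0.2, 0.4, -1.9]
finger_gap: 0.0136
grip_force: 30.0
side 58 [0.3942 0.3945 0.3954 0.3954 0.3958 0.3965]
0.13 0.16 [ 0.4214 -0.2895  0.149 ] 40
0.16 0.19 [ 0.4221 -0.2962  0.1731] 98
0.2 0.24 [ 0.4224 -0.2975  0.2103] 24
top 39 [0.3959 0.396  0.3963 0.3966 0.398  0.3983]
[ 0.42404164 -0.30285489  0.27397454]
```

```bash

python3 -m crank '[[[0.0007,0.001,0.01],[0,0,0]],[[0,0,0.02],[0,0,0]],[[0,0,0.02],[0,0,0]],[[0,0,0.015],[0,0,0]],[[0,0,0.005],[0,0,0]],[[0,0,0.005],[0,0,0]],[[0,0,0.005],[0,0,0]],[[0,0,0],[0,0,0]]]'
python3 -m crank '[[[0,0,0.005],[0,0,0]],[[0,0,0.005],[0,0,0]],[[0,0,0.005],[0,0,0]],[[0,0,0.005],[0,0,0]],[[0,0,0.005],[0,0,0]],[[0,0,0.005],[0,0,0]],[[0,0,0],[0,0,0]]]'
```

```text
time_s: 21.35
ee_pos: [0.4247, -0.3046, 0.1938]
orientation: [-3.141, 0.0, 0.022]
force: [0.4, 0.9, -1.6]
finger_gap: 0.0137
grip_force: 30.0
time_s: 21.93
ee_pos: [0.4241, -0.3046, 0.1629]
orientation: [-3.14, 0.001, 0.022]
force: [-0.2, 0.4, -3.2]
finger_gap: 0.0138
grip_force: 30.0
```

```bash

python3 -m crank '[[[0,0,0.004],[0,0,0]],[[0,0,0.004],[0,0,0]],[[0,0,0.004],[0,0,0]],[[0,0,0.002],[0,0,0]],[[0,0,0.001],[0,0,0]],[[0,0,0.001],[0,0,0]],[[0,0,0],[0,0,0]]]'
python3 -m crank '[[[0,0,0.001],[0,0,0]],[[0,0,0],[0,0,0]]]'
python3 -m crank '[[[0,0,0.0007],[0,0,0]],[[0,0,0],[0,0,0]]]'
```

```text
time_s: 22.52
ee_pos: [0.4246, -0.305, 0.148]
orientation: [-3.142, 0.0, 0.022]
force: [0.2, -0.5, -2.1]
finger_gap: 0.0137
grip_force: 30.0
time_s: 22.68
ee_pos: [0.4246, -0.305, 0.1471]
orientation: [3.141, -0.0, 0.022]
force: [0.3, 1.2, -2.5]
finger_gap: 0.0138
grip_force: 30.0
time_s: 22.85
ee_pos: [0.4246, -0.305, 0.1464]
orientation: [3.141, -0.0, 0.022]
force: [-0.5, 0.2, -1.2]
finger_gap: 0.014
grip_force: 30.0
```

```bash

python3 -m crank '[[[0,0,0.001],[0,0,0]],[[0,0,0],[0,0,0]]]'
python3 -m crank '[[[0,0,0.0007],[0,0,0]],[[0,0,0],[0,0,0]]]'
python3 -m crank '[[[0,0,0.0004],[0,0,0]],[[0,0,0],[0,0,0]]]'
```

```text
time_s: 23.02
ee_pos: [0.4246, -0.3049, 0.1453]
orientation: [-3.142, 0.0, 0.022]
force: [-1.0, 0.5, -1.6]
finger_gap: 0.0136
grip_force: 30.0
time_s: 23.18
ee_pos: [0.4246, -0.305, 0.1446]
orientation: [-3.142, 0.0, 0.022]
force: [-0.4, 0.0, -2.3]
finger_gap: 0.0138
grip_force: 30.0
time_s: 23.35
ee_pos: [0.4246, -0.305, 0.1443]
orientation: [3.142, 0.0, 0.022]
force: [0.5, 0.2, -1.8]
finger_gap: 0.0135
grip_force: 30.0
```

```bash

python3 -m crank '[[[0,0,0.0005],[0,0,0]],[[0,0,0],[0,0,0]]]'
python3 -m crank '[[[0,0,0.0005],[0,0,0]],[[0,0,0],[0,0,0]]]'
```

```text
time_s: 23.52
ee_pos: [0.4247, -0.3051, 0.1441]
orientation: [3.141, -0.0, 0.022]
force: [0.4, 0.4, 0.8]
finger_gap: 0.0137
grip_force: 30.0
time_s: 23.68
ee_pos: [0.4249, -0.3053, 0.1441]
orientation: [3.141, -0.001, 0.022]
force: [-1.0, 0.6, 4.4]
finger_gap: 0.0141
grip_force: 30.0
```

Seated on the stand floor. Easing off, releasing, and retreating.

```bash

python3 -m crank '[[[0,0,-0.0005],[0,0,0]],[[0,0,0],[0,0,0]]]'
python3 -m crank '[[[0,0,0],[0,0,0]],[[0,0,0],[0,0,0]],[[0,0,0],[0,0,0]],[[0,0,0],[0,0,0]],[[0,0,0],[0,0,0]],[[0,0,0],[0,0,0]],[[0,0,0],[0,0,0]],[[0,0,0],[0,0,0]],[[0,0,0],[0,0,0]],[[0,0,0],[0,0,0]],[[0,0,0],[0,0,0]],[[0,0,0],[0,0,0]]]' 0.8
python3 -m crank '[[[0,0,-0.005],[0,0,0]],[[0,0,-0.015],[0,0,0]],[[0,0,-0.02],[0,0,0]],[[0,0,-0.03],[0,0,0]],[[0,0,-0.03],[0,0,0]],[[0,0,-0.02],[0,0,0]],[[-0.01,0.03,0],[0,0,0]],[[-0.01,0.03,0],[0,0,0]],[[-0.01,0.03,0],[0,0,0]],[[-0.01,0.03,0],[0,0,0]],[[-0.01,0.03,0],[0,0,0]],[[-0.01,0.03,0],[0,0,0]],[[0,0,0],[0,0,0]],[[0,0,0],[0,0,0]]]'
python3 - <<'E'
from station import robot
from h import *
for n in("side","top"):
    c=robot.camera(n);W=cloud(c)
    m=(W[...,2]>.045)&(W[...,2]<.067)&(abs(W[...,1]+.032)<.03)&(W[...,0]<.416)&(W[...,0]>.385)
    print(n,m.sum(),np.sort(W[m][:,0])[:6].round(4))
    print("bar",rect(W,(.36,-.36),(.49,-.25),.145,.185))
    if n=="side":cv2.imwrite("pics/side7.png",cv2.resize(c["pixels"][130:330,220:420,::-1],(600,600),interpolation=2))
E
```

```text
time_s: 23.85
ee_pos: [0.4248, -0.3051, 0.1441]
orientation: [3.141, -0.001, 0.022]
force: [-0.3, -0.4, 2.5]
finger_gap: 0.0136
grip_force: 30.0
time_s: 24.85
ee_pos: [0.4246, -0.305, 0.1438]
orientation: [3.141, -0.0, 0.022]
force: [-0.0, -0.5, 0.3]
finger_gap: 0.073
grip_force: 0.0
time_s: 26.02
ee_pos: [0.3676, -0.4874, 0.2634]
orientation: [-3.141, 0.0, 0.019]
force: [0.8, 0.7, -0.2]
finger_gap: 0.0734
grip_force: 0.0
side 60 [0.3942 0.3949 0.3955 0.3956 0.3961 0.3963]
bar (227, array([ 0.4237, -0.3013,  0.1692]), ((424.9640197753906, -303.75994873046875), (99.45001220703125, 20.29297637939453), 1.775317668914795))
top 24 [0.3981 0.3992 0.4009 0.4012 0.402  0.404 ]
bar (188, array([ 0.423 , -0.3023,  0.1731]), ((424.48504638671875, -302.94500732421875), (97.4490966796875, 13.79428768157959), 0.11408387124538422))
```

View pics/side7.png

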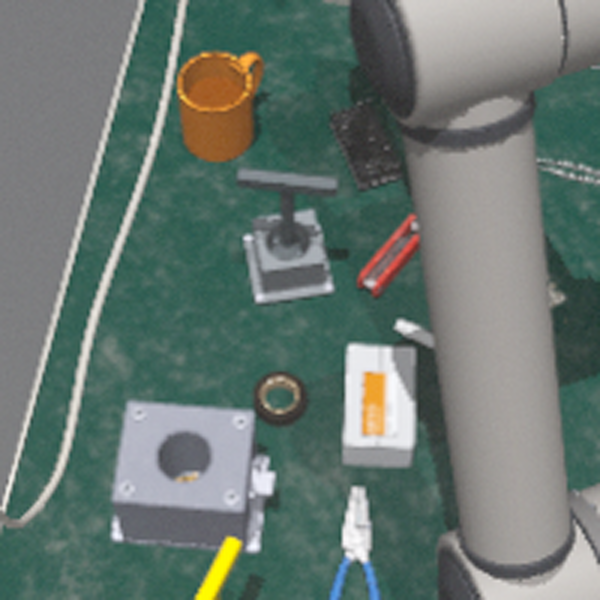

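The key stands upright in its stand at (290,215), and the tongue is out of the box at (265,475). The hex keys and tape roll haven't moved.

```bash
python3 -c "
from station import robot
print(robot.close_job())"
```

```text
the job is handed in; nothing more can be done
None
```

The job is done and handed in at about 26 s: I turned the stem clockwise to its stop, the tongue came out about 14 mm, and the T-key is back upright in its stand with the hex keys and tape roll where they were; the stop briefly took about 0.35 N m before I backed off.

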